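Clamp a hanging cleat onto a clay medallion, three clicks, and hold

ROBOT

A 6-joint arm with a two-finger parallel gripper is mounted at the origin on a cart in front of the work surface, level with it; the furniture and walls round the work are solid. World frame = base frame: x ahead of the robot, y to its left, z up, the work surface at z = 0. Lengths are in mm, angles in rad, forces in N, time in s.
With the tool pointing down it reaches from about 350 to 975 mm from the base axis. Payload 7.1 kg.
Tool frame: the origin (TCP) lies on the mounting face of the last link; the fingertips stand 182 mm ahead of it and the grasp point (between the pads) lies 163 mm ahead of it (ctrl.finger_overhang is the distance from the TCP to the fingertips, in mm); z points along the fingers, y is the direction in which the jaws open and shut (so a half turn about z gives the same grasp; the last joint's range is limited). The gripper opens to 88 mm and grips with 3 to 60 N. Pads are 20 mm wide; open, the fingers measure 115 mm over their backs; the gripper's body (75 mm by 178 mm) begins 61 mm behind the grasp point.
Start: joints at [-1.25, 0.423, 1.63, -0, 1.089, -0.019], TCP at [208.329, -589.241, 404.675] pointing down, gripper open.
Joint ranges: [-3, 3], [-0.9, 2.11], [0.09, 2.58], [-1.31, 4.45], [0.11, 2.69], [-2.54, 2.54]. Speed limits (rad/s): [2.39, 2.39, 3.01, 3.14, 3.14, 3.14].

INTERFACE

Orientations are given as a rotation vector (axis times angle).
In Python, from workcell import ctrl, viewer, recognise gives the robot as it stands.
- The arm moves only by the shell command python3 -m handwheel 'ROWS'. ROWS is JSON, a list of rows, each an object of numbers: "gripper": the closure, from 0 (fully open) to 1 (shut); "tx", "ty", "tz": the shift along the tool's x, y, z in m; "rx", "ry", "rz": the turn, a rotation vector about the tool's x, y, z in degrees. In form: [{"gripper": .., "tx": .., "ty": .., "tz": .., "rx": .., "ry": .., "rz": ..}, ...]. A call has 1 to 8 rows; each row shifts and turns the commanded pose from where the row before left it, along the tool's axes as they then stand; what a row does not reach is not made up. A row lasts 1/8 s, in which the tool goes at most 62.5 mm and 10.7 degrees, less where a joint would pass 70% of its speed; a pose out of reach is approached as far as the arm can. A call with a gripper value outside its range is refused whole. The fingers move at their own pace and stop on an object; the grip force is fixed at half the most. Time passes only in rows, so rows that do not move let the fingers close. It gives the time, the measured TCP pose, the force and the opening at its end, in the units of the state.
- ctrl.get_obs(): the state, without advancing time (a new reading comes with each control period).
- viewer.get_image(name): name is "scene" or "side" or "wrist"; returns a dict with "image" (400x640x3 uint8, red, green, blue), "range_z" (400x640 float32, mm along the optical axis (not along the pixel's ray), 0 where there is no reading), "vfov" (degrees; the focal length in pixels is half the picture's height over the tangent of half this angle, whatever the lens; pixels are square), "cx", "cy" (the principal point, pixels), "extrinsics" (4x4, takes a point from world to camera coordinates); the wrist camera has in their place "T_tool_cam" (4x4, takes a point from camera to tool coordinates, whose origin is the TCP and whose axes are the flange's). Camera axes: x right, y up, looking along -z (the intrinsics and any distortion apply to the point x, -y, -z); pixel columns grow to the right and rows downward; lengths in mm; the calibration is good to about 2 mm. A picture is of the moment at which its call begins: read the wrist's pose just before it.
- ctrl.close_job(): hands the job in, once; it reports no verdict.
Trained networks look in a picture, given as the dict that the camera call returned (one of the last four; its "shot" number tells which), for a name from the list of things; names that differ only in an ending like _2 or _b are one class to them, and where a whole thing is asked for, a point or a joint stands for the part that bears it (a point fixed in the world has none). Each returns a list of dicts, best first, with "p" (0 to 1); they miss things now and then, are a little off and sometimes report something else, mostly with a low value. They report only what shows in the picture. A call takes as long as a camera call.
- recognise(picture, name): "xy" ([column, row] as shares, 0 to 1, of the picture: columns of its width, rows of its height, amid what is visible of it).
The state is a dict: "t": time; "qpos": joint angles; "qvel": joint speeds; "joint_torque": joint torques, N m; "ee_pos": TCP position; "orientation": TCP orientation; "ft_force": force on the tool from outside, world axes, zero at the start; "moment": the same for the moment, N m; "width": finger opening in mm.
Only numpy, scipy, OpenCV 4.12 (cv2) and the standard library are available. Lean on these libraries where they do the work, as an engineer would, in place of code of your own. Each camera call takes 0.05 s, during which the arm holds its last target.

TASK

Glue-up: take the leaf-stamped clay disc off its little easel and stand it upright on edge in the slot of the glue-up clamp, its plain back towards the wooden cleat on the fixed jaw, the leaf towards the rubber pad. Then swing the clamp's ratchet lever round by its knob exactly three clicks to squeeze the two together - a fourth would crack the disc. Finish still gripping the knob there, holding it while the glue grabs, and leave the bowl, the clay ball and the jar beside the clamp where they stand.

Things in the scene. Friction and masses are not known exactly. Their poses are not given: they have to be found in the camera images.
- disc_center (a point): Centre of the leaf-stamped grey clay disc: about 94 mm across, 14 mm thick, rim a little uneven, 165 g, dry and hard. On the easel it leans back about 26 degrees on its edge, its top some 24 mm clear of the easel's board along its face. Axes: x = through the thickness, out of the plain BACK (towards the board); z = up along the leaning disc; y = sideways in its plane
- disc_back (a point): Centre of the disc's plain back face, 7 mm behind disc_center; same axes
- easel: Little plywood easel, 66 x 74 mm foot, 76 mm high, loose; the disc stands on its 16 mm high step, behind a strip 22 mm high along the front edge, and leans on its back board. Origin under the middle of its foot; its own axes carry no meaning
- glue_clamp: Glue-up clamp, screwed down: 225 x 150 x 15 mm plywood base (x = -157 to +68 mm) with, along its x axis, cam housing and lever (-x end), pad, slot, fixed wooden jaw (x = 22 to 60 mm, 86 mm wide, 62 mm high). Origin on the table below the middle of the slot; x points from lever end to fixed jaw, y to the side where the lever lies. Housing and lever bar are under 76 mm high, the knob 119 mm
- cleat_face (a point): Middle of the front of the wooden hanging cleat (60 mm long, 26 mm high, 10 mm thick) that sits on the fixed jaw with its glue on; 41 mm above the table, 12 mm on the +x side of the slot's middle; axes as the clamp
- clamp_pad: Rubber-faced pad, 46 mm wide, 36 mm high, that the lever's cam drives towards the fixed jaw, 22 mm per rad of lever; origin at the middle of its rubber face, 41 mm above the table. It gives way on a spring (0.7 N per mm) once the disc is tight, near the first click
- lever_pivot (a point): On the lever's upright pivot axis, 65 mm above the table, 80 mm on the -x side of the slot's middle; the toothed quadrant (5 teeth) lies round it under the lever bar
- knob: Upright black knob at the lever's end, the part to grip: 24 mm thick, 48 mm tall, spinning freely on its own upright axis; origin at its middle, 95 mm above the table and 135 mm from the pivot
- lever (a joint): Ratchet lever, rad, swings level about lever_pivot; grows anticlockwise from above. At 0 it points 55 deg anticlockwise of the clamp's x axis. Starts at 0 to 0.2, free to 0.3; then a pawl climbs the teeth (4 to 7 N at the knob) and drops with a click behind each, at about 0.45, 0.65, 0.85 (third), 1.05 (fourth). Let go it falls back on the last tooth (third: 0.88); a click cannot be undone
- bowl: Bystander: ruffled grey clay bowl, 130 mm across, 59 mm high; origin under its middle
- ball: Bystander: ball of clay, 55 mm; origin at its underside
- moss_jar: Bystander: small glaze jar, 56 mm thick, 68 mm tall; origin under its middle
- slot_seat (a point): Middle of the slot at its floor, 15 mm above the table; axes as the clamp. The slot runs along y, open above and at both ends; it is 24 mm wide, from pad (x = -12 mm) to cleat (x = +12 mm), less 22 mm per rad that the lever stands at. Two 10 mm dowels along x at y = -28 and +28 mm cradle and centre the disc: standing there its centre is 65 mm above the table

How it is judged (in metres and radians):
On the way:
1. the disc stands upright on edge in the clamp's slot, its back towards the cleat, before the first click (x of disc_center in the frame of glue_clamp between -0.012 and 0.012 m and y of disc_center in the frame of glue_clamp between -0.012 and 0.012 m and z of disc_center in the frame of glue_clamp below 0.071 m and angle between the x axis of disc_center and the x axis of glue_clamp, either way round below 0.25 rad and value of joint lever below 0.44 rad), for 0.2 s.
At the end, for the whole second after the job is handed in: Disc on edge in the slot, square to the jaws within 0.12 rad, within 10 mm of its middle, back within 4 mm of the cleat, pad pressing over 2 N; lever at rest past the third and short of the fourth click (0.86 to 1.02 rad); fingers holding its knob (over 1 N) (x of disc_back in the frame of cleat_face between -0.004 and 0.004 m and y of disc_center in the frame of glue_clamp between -0.01 and 0.01 m and z of disc_center in the frame of glue_clamp below 0.071 m and angle between the x axis of disc_center and the x axis of glue_clamp, either way round below 0.12 rad and contact force between clamp_pad and anything else above 2 N and value of joint lever between 0.86 and 1.02 rad and velocity of joint lever between -0.1 and 0.1 rad/s and contact force between the fingers and knob above 1 N); the arm keeps its last pose, push and grip.
It fails at once if the lever goes on to a fourth click (value of joint lever above 1.05 rad).
It fails at once if the bowl, the ball or the jar is pushed more than 40 mm from its place (distance of any of bowl, ball, moss_jar from where it was at the start of the episode above 0.04 m).
It also fails if it takes over 61 s, if anything falls off the work surface, if the arm or the gripper's body presses on something with over 40 N, if the wrist force passes 120 N, or if a joint passes its speed limit or range.

## Working session

There is one attempt and no reset: what is moved stays moved. The work goes in short steps, Python scripts to look and compute and a shell command to move; the robot and the scene stay as the last step left them, time stands still between calls to the robot, and variables do not carry over. Pictures are saved under pics/ and viewed, and the job is handed in when it is done.

```bash
ls; mkdir -p pics; cat > h.py <<'E'
import numpy as np, cv2
from scipy.spatial.transform import Rotation as R
from workcell import ctrl, viewer, recognise
def shot(name,fn=None):
    o=ctrl.get_obs(); im=viewer.get_image(name)
    if fn: cv2.imwrite('pics/'+fn,cv2.cvtColor(im['image'],cv2.COLOR_RGB2BGR))
    f=200/np.tan(np.radians(im['vfov']/2))
    if name=='wrist':
        T=np.eye(4);T[:3,:3]=R.from_rotvec(o['orientation']).as_matrix();T[:3,3]=o['ee_pos']
        C=T@np.array(im['T_tool_cam'])
    else: C=np.linalg.inv(np.array(im['extrinsics']))
    im['C']=C; im['f']=f
    return im
def px(im,u,v,d=None):
    if d is None:
        w=im['range_z'][int(v)-1:int(v)+2,int(u)-1:int(u)+2]; w=w[w>0]; d=np.median(w) if len(w) else 0
    p=np.array([(u-im['cx'])/im['f']*d,-(v-im['cy'])/im['f']*d,-d,1])
    return (im['C']@p)[:3]
def cloud(im):
    v,u=np.mgrid[0:400,0:640]; d=im['range_z']
    p=np.stack([(u-im['cx'])/im['f']*d,-(v-im['cy'])/im['f']*d,-d,np.ones_like(d)],-1)
    return (p@im['C'].T)[...,:3]
E
python3 - <<'E'
from h import *
for n in['scene','side','wrist']:
    im=shot(n,n+'0.png'); print(n,im['C'][:3,3].round(),im['f'],[k for k in im.keys()])
    for k in ['disc_center','easel','glue_clamp','clamp_pad','knob','bowl','ball','moss_jar','lever','cleat_face']:
        try:r=recognise(im,k)
        except Exception as e: print(k,e);continue
        for q in r[:2]:
            u,v=q['xy'][0]*640,q['xy'][1]*400; print(k,round(q['p'],2),int(u),int(v),px(im,u,v).round())
print(ctrl.get_obs())
E
```

```text
pics
scene [-134.  723.  947.] 477.7419574423394 ['image', 'range_z', 'vfov', 'cx', 'cy', 'extrinsics', 'shot', 'C', 'f']
disc_center 0.6 367 206 [ 472. -163.   67.]
easel 0.82 368 223 [ 458. -154.   17.]
glue_clamp 0.85 268 262 [526. 176.  53.]
glue_clamp 0.68 356 257 [382.  -7.  39.]
clamp_pad 0.57 261 245 [589. 145.  47.]
clamp_pad 0.54 436 180 [ 435. -492.    6.]
knob 0.63 264 260 [538. 179.  52.]
bowl 0.58 436 180 [ 436. -493.    7.]
ball 0.56 360 256 [374. -13.  42.]
moss_jar 0.92 253 202 [725.  52.  62.]
lever 0.61 242 256 [580. 216.  65.]
cleat_face 0.75 265 261 [534. 180.  53.]
cleat_face 0.39 223 253 [592. 263. 101.]
side [1147.  241. 1090.] 430.07579471133033 ['image', 'range_z', 'vfov', 'cx', 'cy', 'extrinsics', 'shot', 'C', 'f']
disc_center 0.71 303 168 [ 494. -162.  102.]
easel 0.92 302 181 [ 497. -165.   36.]
glue_clamp 0.75 387 256 [602. 161.  47.]
clamp_pad 0.72 383 252 [602. 148.  58.]
knob 0.5 426 268 [614. 266. 102.]
bowl 0.87 237 131 [ 412. -471.    9.]
ball 0.71 362 177 [397. -14.  44.]
moss_jar 0.77 324 280 [756.  53.  68.]
lever 0.69 385 254 [603. 156.  53.]
l
[... 175 characters left out ...]
'shot', 'C', 'f']
{'t': 1.65, 'qpos': array([-1.24998449e+00,  4.23086398e-01,  1.62988841e+00, -1.98762192e-05,
        1.08860846e+00, -1.90178145e-02]), 'qvel': array([ 4.05864254e-04, -1.55169817e-03, -4.99727312e-04, -1.65400771e-03,
       -4.87454184e-04, -2.50132653e-05]), 'joint_torque': array([ 3.13864648e-04, -5.44565034e+01, -2.74040598e+01,  6.44422509e-02,
        1.68749626e-02, -2.70415200e-05]), 'ee_pos': array([ 208.33678627, -589.2413197 ,  404.68812358]), 'orientation': array([ 3.09633692e+00,  5.31250542e-01, -2.51313832e-05]), 'ft_force': array([ 0.40244703,  0.10934387, -0.50646585]), 'moment': array([ 0.00508546, -0.0055007 ,  0.05425756]), 'width': 88.10285803179222}
```

View pics/scene0.png

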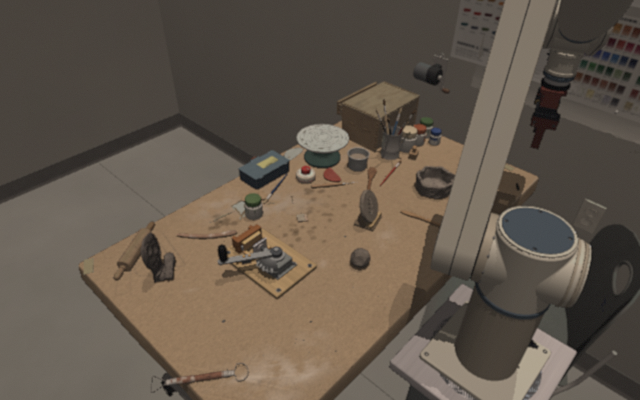

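View pics/side0.png

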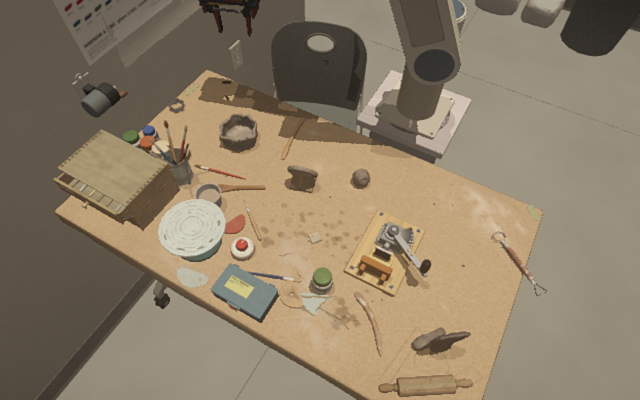

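```bash
python3 - <<'E'
from h import *
S=[shot('scene'),shot('side')]
P=np.concatenate([cloud(s).reshape(-1,3) for s in S]);C=np.concatenate([s['image'].reshape(-1,3) for s in S])
np.savez('cl.npz',P=P,C=C)
def top(x0,x1,y0,y1,s,fn):
    m=(P[:,0]>x0)&(P[:,0]<x1)&(P[:,1]>y0)&(P[:,1]<y1)&(P[:,2]>4)&(P[:,2]<160)
    H=int((x1-x0)*s);W=int((y1-y0)*s);I=np.zeros((H,W,3),np.uint8);J=I.copy()
    o=np.argsort(P[m][:,2]);p=P[m][o];c=C[m][o]
    for q,k in zip(p,c):
        a=(int((y1-q[1])*s),int((x1-q[0])*s)); cv2.circle(I,a,2,[int(v) for v in k[::-1]],-1)
        cv2.circle(J,a,2,[int(v) for v in cv2.applyColorMap(np.uint8([[min(255,q[2]*2)]]),cv2.COLORMAP_JET)[0,0]],-1)
    cv2.imwrite(fn,cv2.resize(np.hstack([I,J]),None,fx=1,fy=1))
top(440,720,40,320,1.4,'pics/clampT.png')
top(400,560,-240,-90,2.4,'pics/discT.png')
for k,(s,(u,v)) in enumerate(zip(S,[((265,255)),(387,250)])):
    cv2.imwrite(f'pics/z{k}.png',cv2.resize(cv2.cvtColor(s['image'],cv2.COLOR_RGB2BGR)[v-60:v+60,u-80:u+80],None,fx=5,fy=5))
E
```

```text
(no output)
```

View pics/clampT.png

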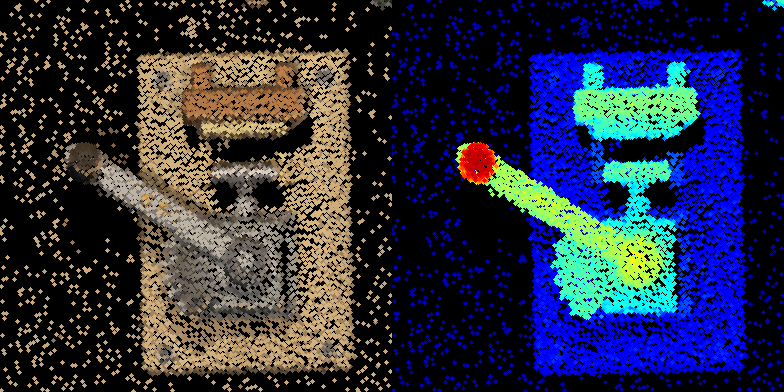

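View pics/discT.png

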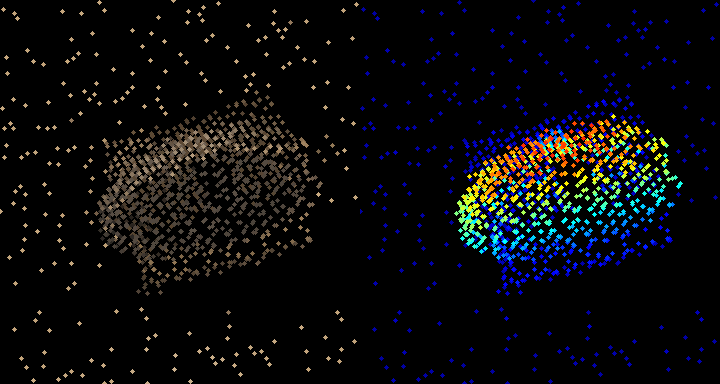

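View pics/z1.png

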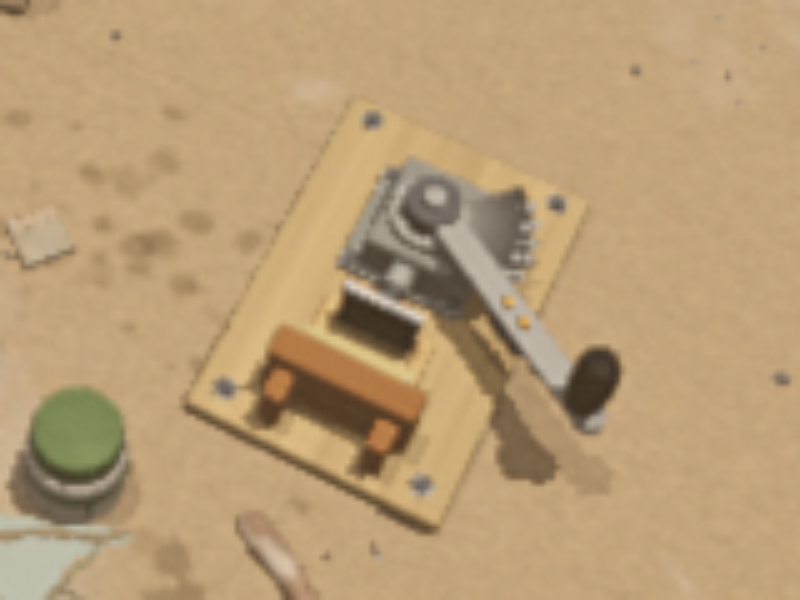

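```bash
python3 - <<'E'
from h import *
d=np.load('cl.npz');P=d['P'];C=d['C'].astype(int)
# base rect
m=(P[:,0]>450)&(P[:,0]<720)&(P[:,1]>50)&(P[:,1]<240)&(P[:,2]>11)&(P[:,2]<19)
b=P[m]; r=cv2.minAreaRect(b[:,:2].astype(np.float32)); print('base',r,b[:,2].mean(),cv2.boxPoints(r))
# fixed edges robust
k=(P[:,0]>500)&(P[:,0]<660)&(P[:,1]>220)&(P[:,1]<300)&(P[:,2]>85)
kp=P[k];print('knob',len(kp),kp.min(0),kp.max(0),cv2.minEnclosingCircle(kp[:,:2].astype(np.float32)))
# disc
m=(P[:,0]>400)&(P[:,0]<560)&(P[:,1]>-240)&(P[:,1]<-90)&(P[:,2]>4)&(P[:,2]<160)
q=P[m]
np.save('q.npy',q)
f=q[(q[:,2]>45)]
best=None;rng=np.random.default_rng(0)
for i in range(2000):
    a=f[rng.choice(len(f),3,replace=False)];n=np.cross(a[1]-a[0],a[2]-a[0]);L=np.linalg.norm(n)
    if L<200:continue
    n/=L; inl=abs((f-a[0])@n)<1.5
    if best is None or inl.sum()>best.sum():best=inl
g=f[best];c=g.mean(0);n=np.linalg.svd(g-c)[2][2]; n*=np.sign(n[0])
print('front plane',best.sum(),len(f),c,n,'tilt',np.degrees(np.arcsin(-n[2])),'yaw',np.degrees(np.arctan2(n[1],n[0])))
z=np.array([0,0,1])-n[2]*n; z/=np.linalg.norm(z); y=np.cross(z,n)
dd=(q-c)@n
for a in range(-8,30,2):
    w=q[(dd>a)&(dd<=a+2)&(q[:,2]>30)]
    if len(w)>5: print(a,len(w),'z',((w-c)@z).min().round(1),((w-c)@z).max().round(1),'y',((w-c)@y).min().round(1),((w-c)@y).max().round(1))
# silhouettes circle
w=q[(abs(dd)<3)&(q[:,2]>30)];A=np.c_[(w-c)@y,(w-c)@z]
h=cv2.convexHull(A.astype(np.float32))[:,0];
print(h.round(1).tolist())
E
```

```text
base ((585.38525390625, 145.06747436523438), (264.71148681640625, 151.54107666015625), 1.1718395948410034) 14.885917046092562 [[451.50763 218.11536]
 [454.60675  66.60597]
 [719.2629   72.01959]
 [716.16376 223.52898]]
knob 227 [589.37519751 245.23541724  85.23791821] [617.09946985 270.78181026 122.37314927] ((603.3287963867188, 258.52288818359375), 14.045137405395508)
front plane 232 664 [ 480.1586561  -173.52215367   73.71617438] [ 0.86752486  0.24919569 -0.43046733] tilt 25.497222030021334 yaw 16.02666179723944
-4 49 z -43.9 31.5 y -44.8 38.1
-2 188 z -49.0 37.4 y -46.5 42.2
0 156 z -48.0 35.9 y -49.1 42.8
2 56 z -46.8 38.7 y -43.3 44.5
4 38 z -43.6 39.5 y -46.9 44.3
6 41 z -40.4 39.3 y -46.9 44.0
8 32 z -43.7 37.5 y -46.6 41.4
10 76 z -33.0 37.2 y -48.0 41.9
12 18 z -22.6 12.8 y -35.1 32.4
14 17 z -2.8 16.4 y -34.8 30.2
16 60 z -38.5 16.3 y -35.9 29.0
18 15 z -37.1 16.8 y -29.9 29.0
[[42.79999923706055, -15.600000381469727], [42.29999923706055, -10.399999618530273], [41.5, -2.5], [37.900001525878906, 9.300000190734863], [33.29999923706055, 17.5], [22.399999618530273, 29.700000762939453], [11.199999809265137, 35.20000076293945], [-0.4000000059604645, 37.900001525878906], [-3.299999952316284, 38.099998474121094], [-15.199999809265137, 38.70000076293945], [-25.0, 32.599998474121094], [-31.899999618530273, 27.0], [-43.70000076293945, 12.100000381469727], [-46.20000076293945, 1.5], [-49.099998474121094, -25.399999618530273], [-43.29999923706055, -46.79999923706055], [0.699999988079071, -49.0], [30.200000762939453, -45.79999923706055], [33.5, -43.29999923706055], [39.900001525878906, -31.700000762939453], [42.70000076293945, -26.200000762939453]]
```

```bash
cat >> h.py <<'E'
def pose():
    o=ctrl.get_obs();T=np.eye(4);T[:3,:3]=R.from_rotvec(o['orientation']).as_matrix();T[:3,3]=o['ee_pos'];return T
def plan(T0,T1,N):
    D=np.linalg.inv(T0)@T1; rv=R.from_matrix(D[:3,:3]).as_rotvec()
    dR=R.from_rotvec(rv/N).as_matrix(); A=sum(np.linalg.matrix_power(dR,k) for k in range(N))
    t=np.linalg.solve(A,D[:3,3])
    print('N',N,'t/row m',(t/1000).round(4),'|t|',np.linalg.norm(t).round(1),'r/row deg',np.degrees(rv/N).round(2),np.degrees(np.linalg.norm(rv/N)).round(1))
    M=np.eye(4);M[:3,:3]=dR;M[:3,3]=t;T=T0.copy()
    for k in range(N):
        T=T@M; 
        if k%2==1 or k==N-1: print(k,T[:3,3].round(),'tip',(T[:3,3]+182*T[:3,2]).round())
def tool(G,zt,yt,off=163):
    zt=np.array(zt,float)/np.linalg.norm(zt);yt=np.array(yt,float);yt-=yt@zt*zt;yt/=np.linalg.norm(yt)
    T=np.eye(4);T[:3,0]=np.cross(yt,zt);T[:3,1]=yt;T[:3,2]=zt;T[:3,3]=np.array(G)-off*zt;return T
E
python3 - <<'E'
from h import *
T0=pose();print(T0.round(3))
n=np.array([.8675,.2492,-.4305]);z=np.array([0,0,1])-n[2]*n; z/=np.linalg.norm(z); y=np.cross(z,n)
c=np.array([480.16,-173.52,73.7]);ctr=c+5*n-2*y-7.5*z; top=ctr+47*z
print(ctr,top)
for s in(1,-1):
    T1=tool(top+70*z,-z,s*n); print(s,T1.round(3)); plan(T0,T1,14)
im=viewer.get_image('wrist');print(np.array(im['T_tool_cam']).round(3))
E
```

```text
[[ 9.43000e-01  3.33000e-01 -0.00000e+00  2.08342e+02]
 [ 3.33000e-01 -9.43000e-01  0.00000e+00 -5.89229e+02]
 [ 0.00000e+00 -0.00000e+00 -1.00000e+00  4.04665e+02]
 [ 0.00000e+00  0.00000e+00  0.00000e+00  1.00000e+00]]
[ 481.94646075 -175.08768793   64.77806077] [ 501.39335878 -169.50132829  107.19987995]
1 [[-2.76000e-01  8.68000e-01 -4.14000e-01  5.97800e+02]
 [ 9.61000e-01  2.49000e-01 -1.19000e-01 -1.41807e+02]
 [ 0.00000e+00 -4.30000e-01 -9.03000e-01  3.17504e+02]
 [ 0.00000e+00  0.00000e+00  0.00000e+00  1.00000e+00]]
N 14 t/row m [0.0464 0.0092 0.0017] |t| 47.4 r/row deg [ 1.46 -1.37 -6.07] 6.4
1 [ 301. -571.  400.] tip [ 289. -566.  218.]
3 [ 387. -533.  391.] tip [ 363. -526.  210.]
5 [ 463. -478.  378.] tip [ 426. -472.  199.]
7 [ 524. -407.  362.] tip [ 476. -405.  187.]
9 [ 568. -325.  346.] tip [ 509. -329.  174.]
11 [ 593. -235.  331.] tip [ 525. -247.  163.]
13 [ 598. -142.  318.] tip [ 522. -163.  153.]
-1 [[ 2.76000e-01 -8.68000e-01 -4.14000e-01  5.97800e+02]
 [-9.61000e-01 -2.49000e-01 -1.19000e-01 -1.41807e+02]
 [ 0.00000e+00  4.30000e-01 -9.03000e-01  3.17504e+02]
 [ 0.00000e+00  0.00000e+00  0.00000e+00  1.00000e+00]]
N 14 t/row m [ 0.0148 -0.0457 -0.0041] |t| 48.2 r/row deg [-1.4  -1.48  6.55] 6.9
1 [ 211. -493.  411.] tip [ 204. -504.  230.]
3 [ 236. -400.  412.] tip [ 219. -420.  231.]
5 [ 281. -315.  405.] tip [ 254. -341.  227.]
7 [ 344. -244.  392.] tip [ 304. -273.  217.]
9 [ 421. -189.  372.] tip [ 369. -219.  200.]
11 [ 507. -154.  347.] tip [ 443. -181.  179.]
13 [ 598. -142.  318.] tip [ 522. -163.  153.]
[[ 0.     0.955  0.296 80.094]
 [ 1.    -0.     0.     0.279]
 [ 0.     0.296 -0.955 19.593]
 [ 0.     0.     0.     1.   ]]
```

```bash
python3 -m handwheel '[{"gripper":0.4,"tx":0.0464,"ty":0.0092,"tz":0.0017,"rx":1.46,"ry":-1.37,"rz":-6.07},{"gripper":0.4,"tx":0.0464,"ty":0.0092,"tz":0.0017,"rx":1.46,"ry":-1.37,"rz":-6.07},{"gripper":0.4,"tx":0.0464,"ty":0.0092,"tz":0.0017,"rx":1.46,"ry":-1.37,"rz":-6.07},{"gripper":0.4,"tx":0.0464,"ty":0.0092,"tz":0.0017,"rx":1.46,"ry":-1.37,"rz":-6.07},{"gripper":0.4,"tx":0.0464,"ty":0.0092,"tz":0.0017,"rx":1.46,"ry":-1.37,"rz":-6.07},{"gripper":0.4,"tx":0.0464,"ty":0.0092,"tz":0.0017,"rx":1.46,"ry":-1.37,"rz":-6.07},{"gripper":0.4,"tx":0.0464,"ty":0.0092,"tz":0.0017,"rx":1.46,"ry":-1.37,"rz":-6.07}]'
python3 -m handwheel '[{"gripper":0.4,"tx":0.0464,"ty":0.0092,"tz":0.0017,"rx":1.46,"ry":-1.37,"rz":-6.07},{"gripper":0.4,"tx":0.0464,"ty":0.0092,"tz":0.0017,"rx":1.46,"ry":-1.37,"rz":-6.07},{"gripper":0.4,"tx":0.0464,"ty":0.0092,"tz":0.0017,"rx":1.46,"ry":-1.37,"rz":-6.07},{"gripper":0.4,"tx":0.0464,"ty":0.0092,"tz":0.0017,"rx":1.46,"ry":-1.37,"rz":-6.07},{"gripper":0.4,"tx":0.0464,"ty":0.0092,"tz":0.0017,"rx":1.46,"ry":-1.37,"rz":-6.07},{"gripper":0.4,"tx":0.0464,"ty":0.0092,"tz":0.0017,"rx":1.46,"ry":-1.37,"rz":-6.07},{"gripper":0.4,"tx":0.0464,"ty":0.0092,"tz":0.0017,"rx":1.46,"ry":-1.37,"rz":-6.07},{"gripper":0.4}]'
python3 - <<'E'
from h import *
im=shot('wrist','w1.png'); np.save('w1.npy',cloud(im)); print(pose().round(3),ctrl.get_obs()['width'],ctrl.get_obs()['t'])
E
```

```text
t: 2.68
ee_pos: [496.5, -443.2, 370.2]
orientation: [-2.553, -1.545, 0.287]
ft_force: [-0.2, -0.2, -0.9]
width: 52.8
[[ 4.47000e-01  8.63000e-01 -2.37000e-01  4.99578e+02]
 [ 8.91000e-01 -4.54000e-01  2.60000e-02 -4.39205e+02]
 [-8.50000e-02 -2.23000e-01 -9.71000e-01  3.68903e+02]
 [ 0.00000e+00  0.00000e+00  0.00000e+00  1.00000e+00]] 52.65884577796543 2.725$[7]: bad value
```

View pics/w1.png

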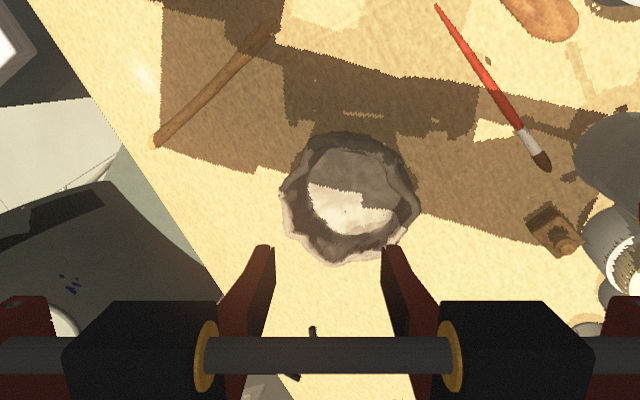

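The wrist view shows the bowl near (350,195) well below the fingers; the second call was refused because its last row was incomplete. I'll resend it with full rows.

```bash
python3 -m handwheel '[{"gripper":0.4,"tx":0.0464,"ty":0.0092,"tz":0.0017,"rx":1.46,"ry":-1.37,"rz":-6.07},{"gripper":0.4,"tx":0.0464,"ty":0.0092,"tz":0.0017,"rx":1.46,"ry":-1.37,"rz":-6.07},{"gripper":0.4,"tx":0.0464,"ty":0.0092,"tz":0.0017,"rx":1.46,"ry":-1.37,"rz":-6.07},{"gripper":0.4,"tx":0.0464,"ty":0.0092,"tz":0.0017,"rx":1.46,"ry":-1.37,"rz":-6.07},{"gripper":0.4,"tx":0.0464,"ty":0.0092,"tz":0.0017,"rx":1.46,"ry":-1.37,"rz":-6.07},{"gripper":0.4,"tx":0.0464,"ty":0.0092,"tz":0.0017,"rx":1.46,"ry":-1.37,"rz":-6.07},{"gripper":0.4,"tx":0.0464,"ty":0.0092,"tz":0.0017,"rx":1.46,"ry":-1.37,"rz":-6.07},{"gripper":0.4,"tx":0,"ty":0,"tz":0,"rx":0,"ry":0,"rz":0}]'
python3 - <<'E'
from h import *
im=shot('wrist','w2.png'); np.save('w2.npy',cloud(im)); print(pose().round(3),ctrl.get_obs()['width'],ctrl.get_obs()['t'])
E
```

```text
t: 3.72
ee_pos: [597.3, -139.0, 317.4]
orientation: [-1.697, -2.262, 0.511]
ft_force: [-0.1, -0.4, -0.3]
width: 52.7
[[-2.77000e-01  8.67000e-01 -4.14000e-01  5.97499e+02]
 [ 9.61000e-01  2.50000e-01 -1.19000e-01 -1.40670e+02]
 [ 1.00000e-03 -4.30000e-01 -9.03000e-01  3.17854e+02]
 [ 0.00000e+00  0.00000e+00  0.00000e+00  1.00000e+00]] 52.59999681150498 3.775
```

View pics/w2.png

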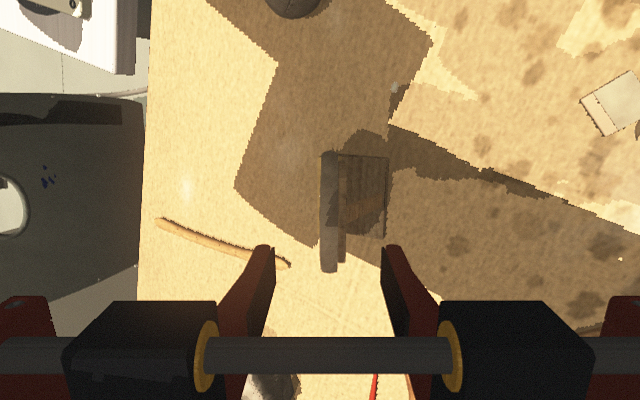

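```bash
python3 - <<'E'
from h import *
P=np.load('w2.npy');T=pose();Q=(P-T[:3,3])@T[:3,:3]
for r in range(146,280,8):
    s=[(u,*Q[r,u].round(0)) for u in range(312,392,4)]
    g=Q[r,300:395]; k=(g[:,2]>200)&(g[:,2]<330)&(abs(g[:,1])<18)
    k&=P[r,300:395,2]>45
    if k.sum()>2: w=g[k]; print(r,k.sum(),'y',w[:,1].min().round(1),w[:,1].max().round(1),'x',w[:,0].mean().round(1),'z',w[:,2].min().round(1),np.median(w[:,2]).round(1))
    
for u in (316,322,326,330,334,338,344,352,365): print(u,Q[215,u].round(1),P[215,u].round(1))
E
```

```text
154 16 y -5.6 5.5 x 41.2 z 279.1 282.6
162 17 y -6.0 5.3 x 37.5 z 267.4 269.3
170 25 y -5.9 12.0 x 31.6 z 259.6 262.0
178 26 y -5.8 11.6 x 28.6 z 252.9 256.0
186 27 y -6.3 11.6 x 23.8 z 248.9 251.2
194 27 y -6.3 11.8 x 18.8 z 246.1 247.5
202 27 y -6.3 11.9 x 13.8 z 242.5 244.3
210 34 y -6.9 17.5 x 6.8 z 241.1 243.0
218 34 y -6.9 17.7 x 1.4 z 238.9 241.4
226 27 y -6.8 11.3 x -1.8 z 237.8 239.7
234 27 y -6.8 11.6 x -7.3 z 236.9 238.6
242 27 y -7.1 11.7 x -13.2 z 236.6 238.4
250 26 y -6.2 11.8 x -19.5 z 237.5 239.6
258 26 y -6.3 11.9 x -26.3 z 240.0 242.2
266 17 y -6.5 4.8 x -32.3 z 246.2 247.9
316 [-31.4 -12.9 356.8] [ 447.5 -216.4    1.3]
322 [  8.   -4.9 240.7] [ 491.5 -162.8  102.7]
326 [  8.3  -2.3 239.6] [ 494.1 -161.7  102.5]
330 [  8.6   0.3 238.9] [ 496.6 -160.7  102.1]
334 [  8.2   2.9 239.9] [ 498.5 -160.5  100.1]
338 [  0.    6.2 264.2] [ 493.6 -170.5   76.7]
344 [  0.5  10.5 262.8] [ 497.8 -168.8   76.1]
352 [ -6.1  17.6 282.5] [ 497.6 -175.7   55.2]
365 [-20.7  32.4 325.6] [ 496.7 -191.1   10. ]
```

The disc shows edge-on at columns 321–340, rows 150–272, midway between the fingers. It sits 6 mm off along tool x, with its top 236.7 mm ahead of the TCP. I'm going in now.

```bash
python3 -m handwheel '[{"gripper":0.4,"tx":-0.006,"ty":-0.0005,"tz":0.02,"rx":0,"ry":0,"rz":0},{"gripper":0.4,"tx":0,"ty":0,"tz":0.025,"rx":0,"ry":0,"rz":0},{"gripper":0.4,"tx":0,"ty":0,"tz":0.018,"rx":0,"ry":0,"rz":0},{"gripper":0.4,"tx":0,"ty":0,"tz":0.011,"rx":0,"ry":0,"rz":0},{"gripper":0.4,"tx":0,"ty":0,"tz":0,"rx":0,"ry":0,"rz":0}]'
python3 - <<'E'
from h import *
im=shot('wrist','w3.png'); print(pose().round(3))
E
```

```text
t: 4.4
ee_pos: [567.6, -156.9, 251.0]
orientation: [-1.703, -2.258, 0.511]
ft_force: [0.6, -0.2, 0.1]
width: 52.6
[[-2.75000e-01  8.68000e-01 -4.13000e-01  5.68143e+02]
 [ 9.61000e-01  2.48000e-01 -1.18000e-01 -1.56775e+02]
 [ 0.00000e+00 -4.30000e-01 -9.03000e-01  2.51586e+02]
 [ 0.00000e+00  0.00000e+00  0.00000e+00  1.00000e+00]]
```

View pics/w3.png

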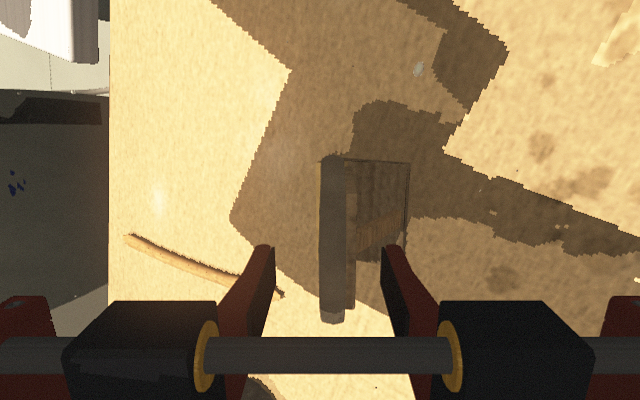

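The disc edge, cols 320–346, lies midway between the fingertips (275, 385). Closing and lifting straight along the disc.

```bash
python3 -m handwheel '[{"gripper":0.95,"tx":0,"ty":0,"tz":0,"rx":0,"ry":0,"rz":0},{"gripper":0.95,"tx":0,"ty":0,"tz":0,"rx":0,"ry":0,"rz":0},{"gripper":0.95,"tx":0,"ty":0,"tz":0,"rx":0,"ry":0,"rz":0},{"gripper":0.95,"tx":0,"ty":0,"tz":0,"rx":0,"ry":0,"rz":0},{"gripper":0.95,"tx":0,"ty":0,"tz":0,"rx":0,"ry":0,"rz":0},{"gripper":0.95,"tx":0,"ty":0,"tz":0,"rx":0,"ry":0,"rz":0},{"gripper":0.95,"tx":0,"ty":0,"tz":0,"rx":0,"ry":0,"rz":0}]'
```

```text
t: 5.32
ee_pos: [568.0, -156.5, 251.4]
orientation: [-1.703, -2.26, 0.51]
ft_force: [1.8, -0.5, -1.4]
width: 12.6
```

```bash
python3 -m handwheel '[{"gripper":0.95,"tx":0,"ty":0,"tz":-0.01,"rx":0,"ry":0,"rz":0},{"gripper":0.95,"tx":0,"ty":0,"tz":-0.02,"rx":0,"ry":0,"rz":0},{"gripper":0.95,"tx":0,"ty":0,"tz":-0.03,"rx":0,"ry":0,"rz":0},{"gripper":0.95,"tx":0,"ty":0,"tz":-0.03,"rx":0,"ry":0,"rz":0},{"gripper":0.95,"tx":0,"ty":0,"tz":-0.02,"rx":0,"ry":0,"rz":0},{"gripper":0.95,"tx":0,"ty":0,"tz":0,"rx":0,"ry":0,"rz":0}]'
python3 - <<'E'
from h import *
im=shot('wrist','w4.png'); s=shot('scene','s4.png'); print(ctrl.get_obs()['width'])
i=cv2.imread('pics/s4.png'); cv2.imwrite('pics/s4z.png',cv2.resize(i[130:250,300:460],None,fx=4,fy=4))
print(pose().round(3))
P=cloud(im);T=pose();Q=(P-T[:3,3])@T[:3,:3]
for r in range(150,330,14):
    g=Q[r,290:395]; k=(g[:,2]>150)&(g[:,2]<250)&(abs(g[:,1])<12)
    if k.sum()>2: w=g[k]; print(r,'y',w[:,1].min().round(1),w[:,1].max().round(1),'x',w[:,0].mean().round(1),'z',np.median(w[:,2]).round(1))
E
```

```text
t: 6.08
ee_pos: [614.3, -143.4, 352.6]
orientation: [-1.705, -2.262, 0.508]
ft_force: [0.4, 0.5, -1.1]
width: 12.7
12.810632846063106
[[-2.75000e-01  8.68000e-01 -4.14000e-01  6.13079e+02]
 [ 9.61000e-01  2.49000e-01 -1.18000e-01 -1.43406e+02]
 [ 1.00000e-03 -4.31000e-01 -9.03000e-01  3.50419e+02]
 [ 0.00000e+00  0.00000e+00  0.00000e+00  1.00000e+00]]
164 y -6.0 5.4 x 46.2 z 199.8
178 y -5.7 5.6 x 41.4 z 188.7
192 y -6.0 5.4 x 36.6 z 180.4
206 y -6.4 5.2 x 31.5 z 174.6
220 y -6.3 5.1 x 26.2 z 170.2
234 y -6.2 5.0 x 20.6 z 167.1
248 y -11.8 11.6 x 12.7 z 165.8
262 y -11.8 11.9 x 9.2 z 162.8
276 y -8.3 7.0 x 3.3 z 161.7
290 y -6.8 5.6 x -4.4 z 162.0
304 y -6.9 5.6 x -12.8 z 163.8
318 y -5.9 5.2 x -26.3 z 171.8
```

View pics/w4.png

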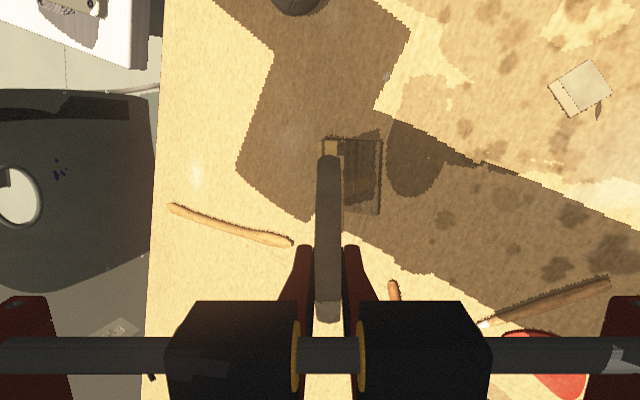

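View pics/s4z.png

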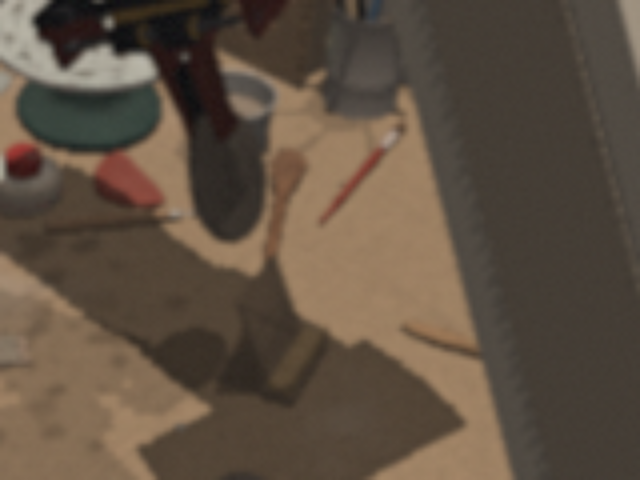

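Disc is held square (12.7 mm between the pads), its centre about 209 mm ahead of the TCP, and the easel is left standing. Next is a hover beside the clamp with the tool vertical.

```bash
python3 - <<'E'
from h import *
d=np.load('cl.npz');P=d['P']
# base edges by binned boundary
m=(P[:,0]>440)&(P[:,0]<700)&(P[:,1]>50)&(P[:,1]<240)&(P[:,2]>12)&(P[:,2]<18.5)
b=P[m]
from scipy.spatial import cKDTree
t=cKDTree(b[:,:2]); n=np.array([len(x) for x in t.query_ball_point(b[:,:2],6)]); b=b[n>np.median(n)*0.35]
r=cv2.minAreaRect(b[:,:2].astype(np.float32)); print(r)
a=np.radians(1.1)
T1=tool([613,76,400-163],[0,0,-1],[np.cos(a),np.sin(a),0]);print(T1.round(2))
plan(pose(),T1,7)
E
```

```text
((568.0831298828125, 144.94924926757812), (229.4691925048828, 150.9340362548828), 1.111230492591858)
[[-2.00e-02  1.00e+00  0.00e+00  6.13e+02]
 [ 1.00e+00  2.00e-02  0.00e+00  7.60e+01]
 [ 0.00e+00  0.00e+00 -1.00e+00  4.00e+02]
 [ 0.00e+00  0.00e+00  0.00e+00  1.00e+00]]
N 7 t/row m [ 0.0309  0.0032 -0.0085] |t| 32.2 r/row deg [-3.62  0.47  2.09] 4.2
1 [609. -80. 363.] tip [554. -94. 190.]
3 [609. -18. 377.] tip [575. -25. 198.]
5 [611.  45. 392.] tip [600.  43. 210.]
6 [613.  76. 400.] tip [613.  76. 218.]
```

```bash
python3 -m handwheel '[{"gripper":0.95,"tx":0.0309,"ty":0.0032,"tz":-0.0085,"rx":-3.62,"ry":0.47,"rz":2.09},{"gripper":0.95,"tx":0.0309,"ty":0.0032,"tz":-0.0085,"rx":-3.62,"ry":0.47,"rz":2.09},{"gripper":0.95,"tx":0.0309,"ty":0.0032,"tz":-0.0085,"rx":-3.62,"ry":0.47,"rz":2.09},{"gripper":0.95,"tx":0.0309,"ty":0.0032,"tz":-0.0085,"rx":-3.62,"ry":0.47,"rz":2.09},{"gripper":0.95,"tx":0.0309,"ty":0.0032,"tz":-0.0085,"rx":-3.62,"ry":0.47,"rz":2.09},{"gripper":0.95,"tx":0.0309,"ty":0.0032,"tz":-0.0085,"rx":-3.62,"ry":0.47,"rz":2.09},{"gripper":0.95,"tx":0.0309,"ty":0.0032,"tz":-0.0085,"rx":-3.62,"ry":0.47,"rz":2.09},{"gripper":0.95,"tx":0,"ty":0,"tz":0,"rx":0,"ry":0,"rz":0}]'
python3 - <<'E'
from h import *
im=shot('wrist','w5.png'); np.save('w5.npy',cloud(im)); print(pose().round(3))
np.save('w5T.npy',pose())
E
```

```text
t: 7.18
ee_pos: [612.3, 77.6, 399.9]
orientation: [-2.197, -2.245, 0.001]
ft_force: [0.4, 0.4, -2.3]
width: 12.2
[[-2.10000e-02  1.00000e+00 -2.00000e-03  6.12268e+02]
 [ 1.00000e+00  2.10000e-02 -0.00000e+00  7.65670e+01]
 [-0.00000e+00 -2.00000e-03 -1.00000e+00  3.99479e+02]
 [ 0.00000e+00  0.00000e+00  0.00000e+00  1.00000e+00]]
```

View pics/w5.png

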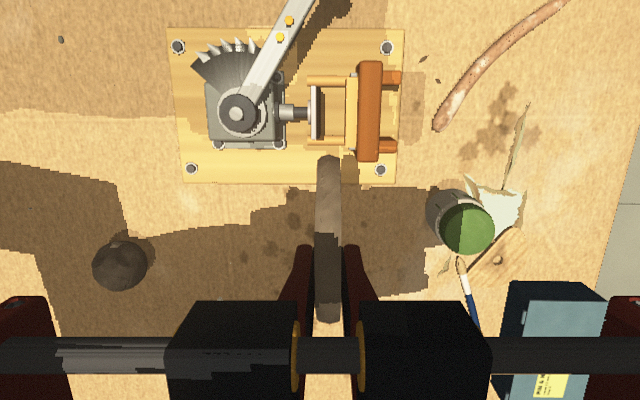

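```bash
python3 - <<'E'
from h import *
P=np.load('w5.npy');T=np.load('w5T.npy')
for n,u,v in [('c1',169,29),('c2',402,31),('c3',396,182),('c4',185,180),('pivot',238,112),('dowA',334,80),('dowB',334,143),('scr1',178,47),('scr2',386,47),('scr3',380,170),('scr4',191,168)]:
    w=P[v-1:v+2,u-1:u+2].reshape(-1,3); print(n,np.median(w,0).round(1))
for v in (90,100,110,120,130):
    print(v,[(u,*P[v,u].round(0).astype(int)) for u in range(304,372,3)])
i=cv2.imread('pics/w5.png');cv2.imwrite('pics/w5z.png',cv2.resize(i[20:190,160:420],None,fx=3,fy=3,interpolation=cv2.INTER_NEAREST))
Q=(P-T[:3,3])@T[:3,:3]
for r in range(150,330,20):
    g=Q[r,290:395]; k=(g[:,2]>150)&(g[:,2]<250)&(abs(g[:,1])<12)
    if k.sum()>2: w=g[k]; print(r,'y',w[:,1].min().round(1),w[:,1].max().round(1),'x',w[:,0].mean().round(1),'z',np.median(w[:,2]).round(1))
E
```

```text
c1 [460.1 213.6  15.1]
c2 [676.6 216.6  14.8]
c3 [685.3  69.7   1.6]
c4 [461.7  69.9  15.3]
pivot [535.3 143.2  75.7]
dowA [614.6 171.8  25.4]
dowB [616.2 113.1  25. ]
scr1 [468.6 197.9  19.3]
scr2 [662.2 202.1  19.2]
scr3 [664.2  85.9  19.1]
scr4 [470.6  83.6  19.5]
90 [(304, np.int64(586), np.int64(162), np.int64(14)), (307, np.int64(589), np.int64(162), np.int64(15)), (310, np.int64(594), np.int64(162), np.int64(59)), (313, np.int64(596), np.int64(162), np.int64(58)), (316, np.int64(599), np.int64(162), np.int64(59)), (319, np.int64(601), np.int64(162), np.int64(57)), (322, np.int64(603), np.int64(163), np.int64(16)), (325, np.int64(606), np.int64(163), np.int64(15)), (328, np.int64(609), np.int64(163), np.int64(16)), (331, np.int64(612), np.int64(163), np.int64(15)), (334, np.int64(615), np.int64(163), np.int64(16)), (337, np.int64(618), np.int64(163), np.int64(16)), (340, np.int64(621), np.int64(163), np.int64(15)), (343, np.int64(624), np.int64(163), np.int64(16)), (346, np.int64(625), np.int64(163), np.int64(54)), (349, np.int64(627), np.int64(163), np.int64(56)), (352, np.int
[... 4601 characters left out ...]
46, np.int64(626), np.int64(129), np.int64(54)), (349, np.int64(629), np.int64(129), np.int64(56)), (352, np.int64(631), np.int64(129), np.int64(56)), (355, np.int64(634), np.int64(129), np.int64(54)), (358, np.int64(636), np.int64(129), np.int64(61)), (361, np.int64(639), np.int64(130), np.int64(61)), (364, np.int64(641), np.int64(130), np.int64(64)), (367, np.int64(644), np.int64(130), np.int64(62)), (370, np.int64(647), np.int64(130), np.int64(62))]
170 y -6.2 5.7 x 45.6 z 196.5
190 y -6.4 5.1 x 38.7 z 183.3
210 y -6.6 4.9 x 31.5 z 174.8
230 y -6.5 4.8 x 23.8 z 169.5
250 y -11.5 11.6 x 13.6 z 167.0
270 y -12.0 11.8 x 9.0 z 158.7
290 y -7.0 5.4 x -2.9 z 163.3
310 y -7.1 5.3 x -15.5 z 167.0
```

View pics/w5z.png

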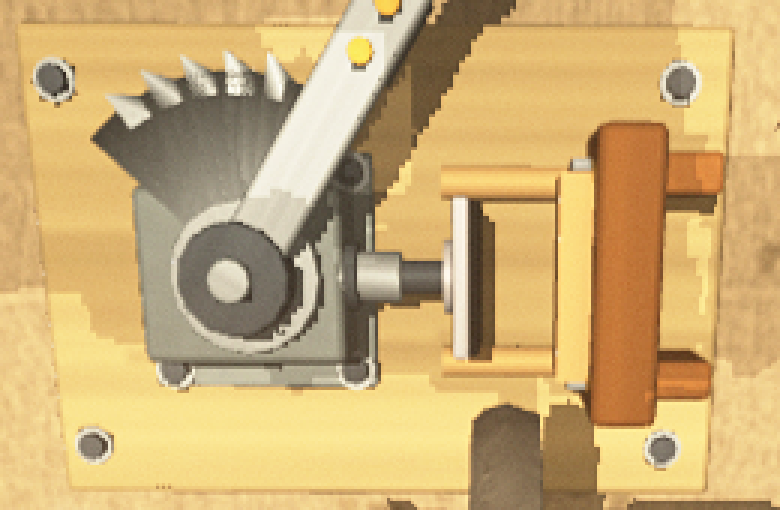

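```bash
python3 -m handwheel '[{"gripper":0.95,"tx":0.022,"ty":0.0013,"tz":0,"rx":0,"ry":0,"rz":0},{"gripper":0.95,"tx":0.030,"ty":0.0016,"tz":0,"rx":0,"ry":0,"rz":0},{"gripper":0.95,"tx":0.015,"ty":0.0009,"tz":0.01,"rx":0,"ry":0,"rz":0},{"gripper":0.95,"tx":0,"ty":0,"tz":0.03,"rx":0,"ry":0,"rz":0},{"gripper":0.95,"tx":0,"ty":0,"tz":0.025,"rx":0,"ry":0,"rz":0},{"gripper":0.95,"tx":0,"ty":0,"tz":0.01,"rx":0,"ry":0,"rz":0},{"gripper":0.95,"tx":0,"ty":0,"tz":0,"rx":0,"ry":0,"rz":0},{"gripper":0.95,"tx":0,"ty":0,"tz":0,"rx":0,"ry":0,"rz":0}]'
python3 - <<'E'
from h import *
im=shot('wrist','w6.png'); P=cloud(im);T=pose(); print(T.round(3))
s=shot('scene','s6.png');d=shot('side','d6.png')
a=cv2.imread('pics/s6.png')[195:315,190:350];b=cv2.imread('pics/d6.png')[190:310,310:470]
cv2.imwrite('pics/sd6.png',np.vstack([cv2.resize(x,None,fx=2.5,fy=2.5) for x in(a,b)]))
for v in range(160,330,12):
    print(v,[(u,*P[v,u].round(0).astype(int).tolist()) for u in range(304,380,5)])
E
```

```text
t: 8.22
ee_pos: [615.9, 143.2, 326.2]
orientation: [2.2, 2.242, 0.002]
ft_force: [0.3, 0.3, -1.8]
width: 12.5
[[-1.90000e-02  1.00000e+00  2.00000e-03  6.15929e+02]
 [ 1.00000e+00  1.90000e-02  1.00000e-03  1.43236e+02]
 [ 1.00000e-03  2.00000e-03 -1.00000e+00  3.26389e+02]
 [ 0.00000e+00  0.00000e+00  0.00000e+00  1.00000e+00]]
160 [(304, 596, 174, 24), (309, 600, 174, 25), (314, 604, 174, 24), (319, 610, 191, 118), (324, 612, 191, 120), (329, 615, 191, 121), (334, 617, 191, 118), (339, 620, 191, 118), (344, 628, 175, 24), (349, 630, 178, 42), (354, 635, 177, 36), (359, 636, 182, 63), (364, 639, 182, 62), (369, 643, 182, 62), (374, 646, 182, 61), (379, 650, 182, 61)]
172 [(304, 596, 166, 31), (309, 600, 165, 27), (314, 603, 163, 16), (319, 610, 187, 132), (324, 612, 187, 132), (329, 615, 187, 132), (334, 617, 187, 131), (339, 620, 187, 130), (344, 626, 171, 54), (349, 630, 171, 55), (354, 633, 171, 54), (359, 636, 173, 62), (364, 640, 173, 62), (369, 643, 173, 63), (374, 647, 173, 62), (379, 650, 173, 61)]
184 [(304, 598, 163, 59), (309, 601, 163, 58), (314, 603, 152, 15), (319, 610
[... 3745 characters left out ...]
7, 177, 232)]
316 [(304, 607, 154, 204), (309, 609, 152, 202), (314, 604, 15, 2), (319, 611, 120, 154), (324, 614, 121, 155), (329, 616, 120, 155), (334, 619, 121, 155), (339, 621, 119, 153), (344, 621, 145, 190), (349, 622, 152, 202), (354, 624, 154, 204), (359, 622, 172, 231), (364, 623, 176, 237), (369, 624, 176, 237), (374, 625, 176, 237), (379, 626, 176, 236)]
328 [(304, 607, 151, 207), (309, 609, 147, 202), (314, 604, 1, 2), (319, 609, 1, 2), (324, 614, 2, 2), (329, 619, 0, 0), (334, 624, 1, 1), (339, 629, 1, 1), (344, 621, 140, 192), (349, 622, 147, 200), (354, 623, 154, 211), (359, 621, 175, 239), (364, 622, 176, 241), (369, 623, 176, 241), (374, 624, 176, 241), (379, 626, 176, 240)]
```

View pics/w6.png

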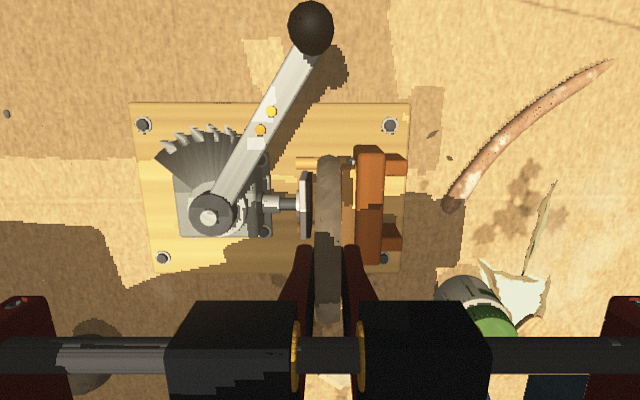

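View pics/sd6.png

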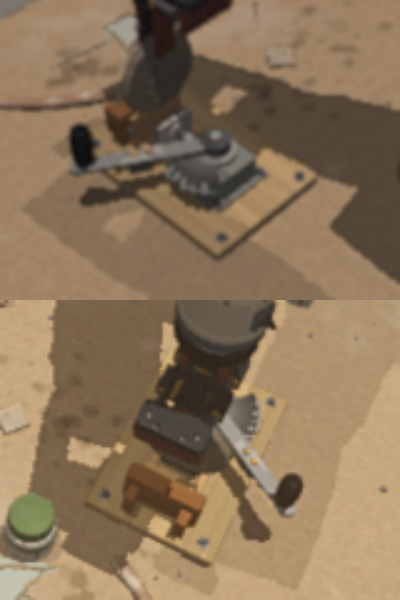

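```bash
python3 -m handwheel '[{"gripper":0.95,"tx":0,"ty":-0.0012,"tz":0.01,"rx":0,"ry":0,"rz":0},{"gripper":0.95,"tx":0,"ty":0,"tz":0.015,"rx":0,"ry":0,"rz":0},{"gripper":0.95,"tx":0,"ty":0,"tz":0.012,"rx":0,"ry":0,"rz":0},{"gripper":0.95,"tx":0,"ty":0,"tz":0.009,"rx":0,"ry":0,"rz":0},{"gripper":0.95,"tx":0,"ty":0,"tz":0.003,"rx":0,"ry":0,"rz":0},{"gripper":0.95,"tx":0,"ty":0,"tz":0,"rx":0,"ry":0,"rz":0}]'
```

```text
t: 9.12
ee_pos: [614.5, 143.2, 276.4]
orientation: [2.2, 2.243, 0.001]
ft_force: [-0.5, -0.4, -2.0]
width: 12.5
```

```bash
python3 -m handwheel '[{"gripper":0.95,"tx":0,"ty":0,"tz":0.001,"rx":0,"ry":0,"rz":0},{"gripper":0.95,"tx":0,"ty":0,"tz":0.001,"rx":0,"ry":0,"rz":0},{"gripper":0.95,"tx":0,"ty":0,"tz":0,"rx":0,"ry":0,"rz":0}]'; python3 -m handwheel '[{"gripper":0.95,"tx":0,"ty":0,"tz":0.001,"rx":0,"ry":0,"rz":0},{"gripper":0.95,"tx":0,"ty":0,"tz":0,"rx":0,"ry":0,"rz":0}]'
```

```text
t: 9.5
ee_pos: [614.8, 143.1, 275.8]
orientation: [2.199, 2.242, 0.002]
ft_force: [-2.0, -2.2, 8.5]
width: 12.5
t: 9.75
ee_pos: [615.0, 143.0, 275.5]
orientation: [2.198, 2.242, 0.003]
ft_force: [-2.5, -3.8, 12.8]
width: 12.2
```

```bash
python3 -m handwheel '[{"gripper":0.95,"tx":0,"ty":0,"tz":-0.001,"rx":0,"ry":0,"rz":0},{"gripper":0.7,"tx":0,"ty":0,"tz":0,"rx":0,"ry":0,"rz":0},{"gripper":0.6,"tx":0,"ty":0,"tz":0,"rx":0,"ry":0,"rz":0},{"gripper":0.5,"tx":0,"ty":0,"tz":0,"rx":0,"ry":0,"rz":0},{"gripper":0.5,"tx":0,"ty":0,"tz":0,"rx":0,"ry":0,"rz":0}]'
python3 -m handwheel '[{"gripper":0.5,"tx":0,"ty":0,"tz":-0.015,"rx":0,"ry":0,"rz":0},{"gripper":0.5,"tx":0,"ty":0,"tz":-0.03,"rx":0,"ry":0,"rz":0},{"gripper":0.5,"tx":0,"ty":0,"tz":-0.04,"rx":0,"ry":0,"rz":0},{"gripper":0.5,"tx":0,"ty":0,"tz":-0.02,"rx":0,"ry":0,"rz":0},{"gripper":0.5,"tx":0,"ty":0,"tz":0,"rx":0,"ry":0,"rz":0},{"gripper":0.5,"tx":0,"ty":0,"tz":0,"rx":0,"ry":0,"rz":0}]'
python3 - <<'E'
from h import *
im=shot('wrist','w7.png'); P=cloud(im);np.save('w7.npy',P);T=pose(); print(T.round(3))
for v in range(150,300,10):
    g=P[v,290:400];k=(g[:,2]>65)&(g[:,2]<125)&(g[:,0]>595)&(g[:,0]<645)
    if k.sum()>2:w=g[k];print(v,'x',w[:,0].min().round(1),w[:,0].max().round(1),'y',np.median(w[:,1]).round(1),'z',np.median(w[:,2]).round(1))
u0=P[20:60,285:350].reshape(-1,3);
k=(P[...,2]>108)&(P[...,2]<125)&(P[...,1]>220)&(P[...,0]>540);print('knob',np.median(P[k],0),P[k].min(0),P[k].max(0),k.sum())
E
```

```text
t: 10.38
ee_pos: [614.2, 143.3, 274.1]
orientation: [-2.199, -2.243, -0.0]
ft_force: [-0.6, 0.0, -1.0]
width: 43.6
t: 11.12
ee_pos: [613.8, 143.1, 378.2]
orientation: [-2.199, -2.242, 0.002]
ft_force: [-0.2, 0.2, -0.5]
width: 44.1
[[-1.90000e-02  1.00000e+00 -3.00000e-03  6.13802e+02]
 [ 1.00000e+00  1.90000e-02 -0.00000e+00  1.43094e+02]
 [-0.00000e+00 -3.00000e-03 -1.00000e+00  3.77823e+02]
 [ 0.00000e+00  0.00000e+00  0.00000e+00  1.00000e+00]]
150 x 601.5 614.7 y 183.4 z 85.3
160 x 601.2 614.9 y 177.1 z 93.8
170 x 600.0 615.1 y 170.9 z 100.2
180 x 600.3 615.3 y 164.5 z 105.1
190 x 599.7 615.5 y 157.6 z 107.3
200 x 599.8 615.7 y 150.7 z 109.5
210 x 599.9 616.0 y 143.5 z 111.0
220 x 599.9 616.2 y 135.4 z 110.3
230 x 600.6 616.4 y 127.1 z 108.7
240 x 601.1 616.6 y 116.0 z 101.7
knob [604.01404202 255.79855341 117.18078325] [592.74153738 245.20066807 108.01657091] [615.24636854 268.26943002 120.73186495] 1104
```

View pics/w7.png

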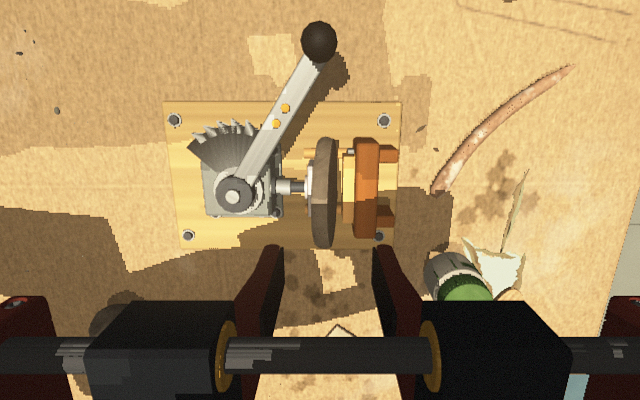

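The disc stands in the slot, leaning slightly towards the pad (rim cols 312–338, top 111 mm high). The knob is at (319,42), measured about (604, 257), so the lever stands near 0.04 rad. Moving over the knob.

```bash
python3 -m handwheel '[{"gripper":0.4,"tx":0.034,"ty":-0.0023,"tz":0,"rx":0,"ry":0,"rz":0},{"gripper":0.4,"tx":0.046,"ty":-0.003,"tz":0,"rx":0,"ry":0,"rz":0},{"gripper":0.4,"tx":0.034,"ty":-0.0023,"tz":0.02,"rx":0,"ry":0,"rz":0},{"gripper":0.4,"tx":0,"ty":0,"tz":0.02,"rx":0,"ry":0,"rz":0},{"gripper":0.4,"tx":0,"ty":0,"tz":0,"rx":0,"ry":0,"rz":0},{"gripper":0.4,"tx":0,"ty":0,"tz":0,"rx":0,"ry":0,"rz":0}]'
python3 - <<'E'
from h import *
im=shot('wrist','w8.png'); P=cloud(im);T=pose(); print(T.round(3))
k=(P[...,2]>100)&(P[...,2]<125)&(P[...,1]>225)&(P[...,1]<300)&(P[...,0]>570);print('knob',np.median(P[k],0),P[k].min(0),P[k].max(0),k.sum())
E
```

```text
t: 11.92
ee_pos: [604.8, 256.0, 339.1]
orientation: [-2.201, -2.241, 0.001]
ft_force: [-0.2, 0.1, -0.0]
width: 52.7
[[-1.80000e-02  1.00000e+00  0.00000e+00  6.04930e+02]
 [ 1.00000e+00  1.80000e-02  0.00000e+00  2.56069e+02]
 [ 0.00000e+00  0.00000e+00 -1.00000e+00  3.39754e+02]
 [ 0.00000e+00  0.00000e+00  0.00000e+00  1.00000e+00]]
knob [603.7943302  260.91984557 116.61710594] [592.0368118  246.54420752 100.0799831 ] [615.84268034 268.91725217 120.58175289] 1177
```

View pics/w8.png

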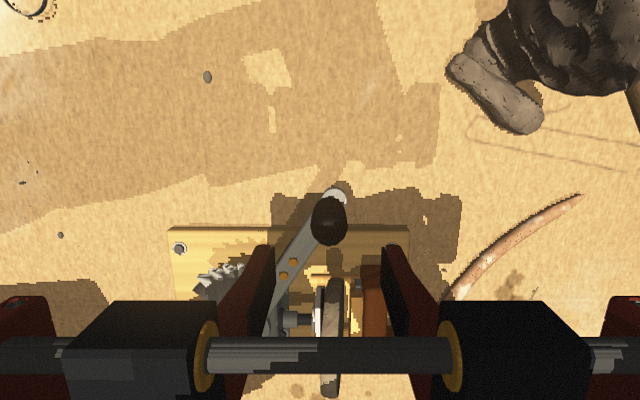

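```bash
python3 -m handwheel '[{"gripper":0.4,"tx":0.0015,"ty":-0.001,"tz":0.02,"rx":0,"ry":0,"rz":0},{"gripper":0.4,"tx":0,"ty":0,"tz":0.025,"rx":0,"ry":0,"rz":0},{"gripper":0.4,"tx":0,"ty":0,"tz":0.02,"rx":0,"ry":0,"rz":0},{"gripper":0.4,"tx":0,"ty":0,"tz":0.011,"rx":0,"ry":0,"rz":0},{"gripper":0.4,"tx":0,"ty":0,"tz":0,"rx":0,"ry":0,"rz":0}]'
python3 -m handwheel '[{"gripper":0.9,"tx":0,"ty":0,"tz":0,"rx":0,"ry":0,"rz":0},{"gripper":0.9,"tx":0,"ty":0,"tz":0,"rx":0,"ry":0,"rz":0},{"gripper":0.9,"tx":0,"ty":0,"tz":0,"rx":0,"ry":0,"rz":0},{"gripper":0.9,"tx":0,"ty":0,"tz":0,"rx":0,"ry":0,"rz":0},{"gripper":0.9,"tx":0,"ty":0,"tz":0,"rx":0,"ry":0,"rz":0}]'
```

```text
t: 12.6
ee_pos: [603.3, 258.4, 262.4]
orientation: [-2.199, -2.242, 0.002]
ft_force: [-0.3, 0.1, 0.3]
width: 52.9
t: 13.22
ee_pos: [603.7, 258.7, 264.0]
orientation: [2.2, 2.243, 0.002]
ft_force: [0.1, 1.1, 4.3]
width: 24.0
```

```bash
cat > arc.py <<'E'
from h import *
def arc(pv,r,a0,th,T=None):
    T=pose() if T is None else T
    pts=[np.array([pv[0]+r*np.cos(a0+t),pv[1]+r*np.sin(a0+t),0]) for t in th]
    for i in range(1,len(pts)):
        d=T[:3,:3].T@(pts[i]-pts[i-1]); print(round(th[i],3),'tx',round(d[0]/1000,4),'ty',round(d[1]/1000,4),'pt',pts[i][:2].round(1))
E
python3 - <<'E'
from arc import *
p=np.mean([ctrl.get_obs()['ee_pos'] for _ in range(5)],0);print(p,ctrl.get_obs()['t'])
arc((533,142.1),135.8,np.radians(56),[.047,.09,.13,.17,.21,.25,.29,.33,.37,.41])
E
```

```text
[603.71249518 258.70673987 263.98763786] 13.225
0.09 tx 0.003 ty -0.005 pt [598.5 261.1]
0.13 tx 0.0026 ty -0.0048 pt [593.7 263.6]
0.17 tx 0.0024 ty -0.0049 pt [588.8 265.9]
0.21 tx 0.0022 ty -0.005 pt [583.8 268. ]
0.25 tx 0.002 ty -0.005 pt [578.7 270. ]
0.29 tx 0.0018 ty -0.0051 pt [573.6 271.7]
0.33 tx 0.0016 ty -0.0052 pt [568.4 273.2]
0.37 tx 0.0014 ty -0.0052 pt [563.1 274.5]
0.41 tx 0.0012 ty -0.0053 pt [557.8 275.6]
```

```bash
python3 -m handwheel '[{"gripper":0.9,"tx":0.003,"ty":-0.005,"tz":0,"rx":0,"ry":0,"rz":0},{"gripper":0.9,"tx":0.0026,"ty":-0.0048,"tz":0,"rx":0,"ry":0,"rz":0},{"gripper":0.9,"tx":0.0024,"ty":-0.0049,"tz":0,"rx":0,"ry":0,"rz":0},{"gripper":0.9,"tx":0,"ty":0,"tz":0,"rx":0,"ry":0,"rz":0}]'
python3 -m handwheel '[{"gripper":0.9,"tx":0.0022,"ty":-0.005,"tz":0,"rx":0,"ry":0,"rz":0},{"gripper":0.9,"tx":0.002,"ty":-0.005,"tz":0,"rx":0,"ry":0,"rz":0},{"gripper":0.9,"tx":0.0018,"ty":-0.0051,"tz":0,"rx":0,"ry":0,"rz":0},{"gripper":0.9,"tx":0,"ty":0,"tz":0,"rx":0,"ry":0,"rz":0}]'
```

```text
t: 13.72
ee_pos: [588.2, 266.8, 264.0]
orientation: [-2.199, -2.243, -0.001]
ft_force: [0.3, 0.3, 5.6]
width: 23.6
t: 14.22
ee_pos: [572.9, 272.4, 264.0]
orientation: [-2.199, -2.243, -0.001]
ft_force: [-0.6, 0.4, 6.0]
width: 23.4
```

```bash
python3 -m handwheel '[{"gripper":0.9,"tx":0.0016,"ty":-0.0052,"tz":0,"rx":0,"ry":0,"rz":0},{"gripper":0.9,"tx":0.0014,"ty":-0.0052,"tz":0,"rx":0,"ry":0,"rz":0},{"gripper":0.9,"tx":0,"ty":0,"tz":0,"rx":0,"ry":0,"rz":0}]'
python3 - <<'E'
from arc import *
im=shot('wrist','w9.png');s=shot('side','d9.png');print(ctrl.get_obs()['ft_force'].round(1))
b=cv2.imread('pics/d9.png')[190:310,310:470]
a=cv2.imread('pics/w9.png')
cv2.imwrite('pics/c9.png',np.hstack([cv2.resize(a,(480,300)),cv2.resize(b,None,fx=2,fy=2)[:240].repeat(1,0) if 0 else cv2.resize(b,(320,300))]))
P=cloud(s);
k=(P[...,0]>590)&(P[...,0]<650)&(P[...,1]>90)&(P[...,1]<200)&(P[...,2]>64)&(P[...,2]<125)
g=P[k]
for z in range(64,120,6):
    w=g[(g[:,2]>z)&(g[:,2]<=z+6)]
    if len(w)>2: print(z,len(w),w[:,0].min().round(1),np.median(w[:,0]).round(1),w[:,0].max().round(1),w[:,1].min().round(1),w[:,1].max().round(1))
o=ctrl.get_obs()['ee_pos'];v=o[:2]-[533,142.1];print(np.hypot(*v),np.arctan2(v[1],v[0])-np.radians(56))
arc((533,142.1),135.8,np.radians(56),np.arange(.37,.98,.04))
E
```

```text
t: 14.6
ee_pos: [563.4, 274.8, 263.9]
orientation: [2.199, 2.242, 0.004]
ft_force: [2.8, -1.4, 5.4]
width: 23.6
[ 3.3 -1.   5.8]
64 71 615.9 639.8 649.8 103.1 192.1
70 46 613.8 622.2 624.0 99.8 191.3
76 33 612.7 622.6 625.2 104.3 189.2
82 49 611.2 621.8 624.6 101.9 188.3
88 44 611.0 621.9 624.4 104.9 184.1
94 45 610.7 621.5 624.2 108.2 179.9
100 47 609.7 620.6 623.6 113.4 175.8
106 55 609.7 617.0 623.7 119.4 167.3
112 26 613.0 618.9 625.0 131.5 157.6
136.15349665535743 0.3700316379002526
0.41 tx 0.0012 ty -0.0053 pt [557.8 275.6]
0.45 tx 0.001 ty -0.0053 pt [552.4 276.5]
0.49 tx 0.0008 ty -0.0054 pt [547.  277.2]
0.53 tx 0.0006 ty -0.0054 pt [541.6 277.6]
0.57 tx 0.0003 ty -0.0054 pt [536.2 277.9]
0.61 tx 0.0001 ty -0.0054 pt [530.7 277.9]
0.65 tx -0.0001 ty -0.0054 pt [525.3 277.7]
0.69 tx -0.0003 ty -0.0054 pt [519.9 277.3]
0.73 tx -0.0005 ty -0.0054 pt [514.5 276.6]
0.77 tx -0.0007 ty -0.0054 pt [509.1 275.8]
0.81 tx -0.001 ty -0.0053 pt [503.8 274.7]
0.85 tx -0.0012 ty -0.0053 pt [498.5 273.5]
0.89 tx -0.0014 ty -0.0053 pt [493.3 272. ]
0.93 tx -0.0016 ty -0.0052 pt [488.1 270.3]
0.97 tx -0.0018 ty -0.0051 pt [483.1 268.4]
```

View pics/c9.png

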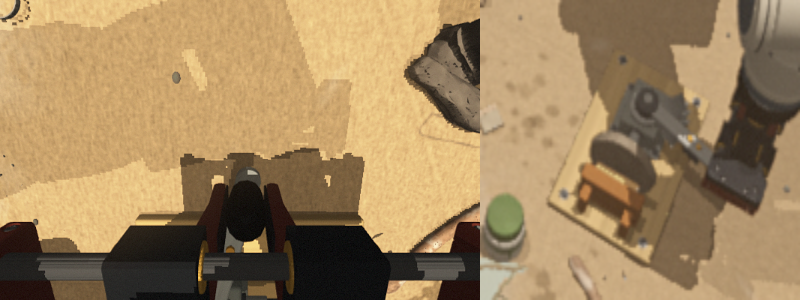

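The disc has come upright (back face at x≈622 from z=70 to 106), the pad just closing. On through the first click.

```bash
python3 -m handwheel '[{"gripper":0.9,"tx":0.0012,"ty":-0.0053,"tz":0,"rx":0,"ry":0,"rz":0},{"gripper":0.9,"tx":0,"ty":0,"tz":0,"rx":0,"ry":0,"rz":0}]'
python3 -m handwheel '[{"gripper":0.9,"tx":0.001,"ty":-0.0053,"tz":0,"rx":0,"ry":0,"rz":0},{"gripper":0.9,"tx":0,"ty":0,"tz":0,"rx":0,"ry":0,"rz":0}]'
python3 -m handwheel '[{"gripper":0.9,"tx":0.0008,"ty":-0.0054,"tz":0,"rx":0,"ry":0,"rz":0},{"gripper":0.9,"tx":0,"ty":0,"tz":0,"rx":0,"ry":0,"rz":0}]'
python3 -m handwheel '[{"gripper":0.9,"tx":0.0006,"ty":-0.0054,"tz":0,"rx":0,"ry":0,"rz":0},{"gripper":0.9,"tx":0,"ty":0,"tz":0,"rx":0,"ry":0,"rz":0}]'
```

```text
t: 14.95
ee_pos: [557.4, 276.1, 263.9]
orientation: [-2.2, -2.243, -0.001]
ft_force: [-0.5, 0.1, 7.7]
width: 23.6
t: 15.2
ee_pos: [551.5, 277.0, 263.9]
orientation: [-2.199, -2.242, 0.0]
ft_force: [-2.0, -1.4, 8.5]
width: 23.4
t: 15.45
ee_pos: [546.3, 277.6, 263.9]
orientation: [-2.199, -2.243, 0.0]
ft_force: [-1.1, -2.4, 8.1]
width: 23.6
t: 15.7
ee_pos: [541.5, 277.9, 263.9]
orientation: [2.199, 2.243, 0.002]
ft_force: [2.8, -2.9, 7.4]
width: 23.7
```

```bash
python3 -m handwheel '[{"gripper":0.9,"tx":0.0003,"ty":-0.0054,"tz":0,"rx":0,"ry":0,"rz":0},{"gripper":0.9,"tx":0,"ty":0,"tz":0,"rx":0,"ry":0,"rz":0}]'
python3 -m handwheel '[{"gripper":0.9,"tx":0.0001,"ty":-0.0054,"tz":0,"rx":0,"ry":0,"rz":0},{"gripper":0.9,"tx":0,"ty":0,"tz":0,"rx":0,"ry":0,"rz":0}]'
python3 -m handwheel '[{"gripper":0.9,"tx":-0.0001,"ty":-0.0054,"tz":0,"rx":0,"ry":0,"rz":0},{"gripper":0.9,"tx":0,"ty":0,"tz":0,"rx":0,"ry":0,"rz":0}]'
python3 -m handwheel '[{"gripper":0.9,"tx":-0.0003,"ty":-0.0054,"tz":0,"rx":0,"ry":0,"rz":0},{"gripper":0.9,"tx":0,"ty":0,"tz":0,"rx":0,"ry":0,"rz":0}]'
```

```text
t: 15.95
ee_pos: [536.4, 278.1, 263.9]
orientation: [2.199, 2.242, 0.003]
ft_force: [4.8, -2.5, 5.4]
width: 23.9
t: 16.2
ee_pos: [531.1, 278.1, 263.9]
orientation: [2.199, 2.242, 0.003]
ft_force: [2.8, -2.1, 5.6]
width: 23.5
t: 16.45
ee_pos: [526.0, 277.8, 263.9]
orientation: [2.199, 2.242, 0.003]
ft_force: [1.2, -2.3, 9.6]
width: 23.8
t: 16.7
ee_pos: [519.5, 277.4, 263.9]
orientation: [2.199, 2.243, -0.0]
ft_force: [1.2, -2.6, 8.5]
width: 23.6
```

```bash
python3 - <<'E'
from h import *
from scipy.optimize import least_squares
p=np.array([[603.7,258.7],[588.2,266.8],[572.9,272.4],[563.4,274.8],[557.4,276.1],[551.5,277.],[546.3,277.6],[541.5,277.9],[536.4,278.1],[531.1,278.1],[526,277.8],[519.5,277.4]])
f=lambda q:np.hypot(p[:,0]-q[0],p[:,1]-q[1])-135
s=least_squares(f,[533,142]);print(s.x,s.fun.round(2))
a=np.arctan2(p[:,1]-s.x[1],p[:,0]-s.x[0]);print((a-np.radians(56)).round(3))
im=shot('side','d10.png');sc=shot('scene','s10.png')
cv2.imwrite('pics/c10.png',np.hstack([cv2.resize(cv2.imread('pics/d10.png')[200:300,330:450],(390,325)),cv2.resize(cv2.imread('pics/s10.png')[205:305,200:320],(390,325))]))
P=np.concatenate([cloud(im).reshape(-1,3),cloud(sc).reshape(-1,3)])
# housing/base for yaw
b=P[(P[:,0]>440)&(P[:,0]<700)&(P[:,1]>50)&(P[:,1]<240)&(P[:,2]>12)&(P[:,2]<18.5)]
# bar pts
k=(P[:,2]>66)&(P[:,2]<82)&(P[:,1]>175)&(P[:,1]<245)&(P[:,0]>490)&(P[:,0]<570)
w=P[k];print(len(w));
for y in range(175,245,10):
    q=w[(w[:,1]>y)&(w[:,1]<=y+10)]
    if len(q)>3:print(y+5,q[:,0].min().round(1),np.median(q[:,0]).round(1),q[:,0].max().round(1),len(q))
k=(P[:,2]>68)&(P[:,2]<84)&(P[:,1]>115)&(P[:,1]<172)&(P[:,0]>500)&(P[:,0]<570);w=P[k];print('hub',np.median(w,0),w.min(0),w.max(0),len(w))
E
```

```text
[533.9787034  143.12266865] [-0.02  0.04  0.01 -0.08  0.02  0.02  0.04 -0.01 -0.    0.01 -0.09  0.06]
[0.051 0.18  0.301 0.374 0.419 0.463 0.502 0.538 0.575 0.615 0.653 0.701]
158
180 521.0 531.8 539.3 24
190 519.8 528.2 537.6 22
200 519.5 528.9 536.4 23
210 517.5 528.4 536.9 21
220 516.6 525.9 535.1 23
230 518.4 526.9 534.4 24
240 513.9 523.5 533.9 21
hub [532.96188863 145.50413467  71.15255984] [515.19569729 128.4460389   68.03938756] [550.44058114 171.43473716  79.10020032] 175
```

View pics/c10.png

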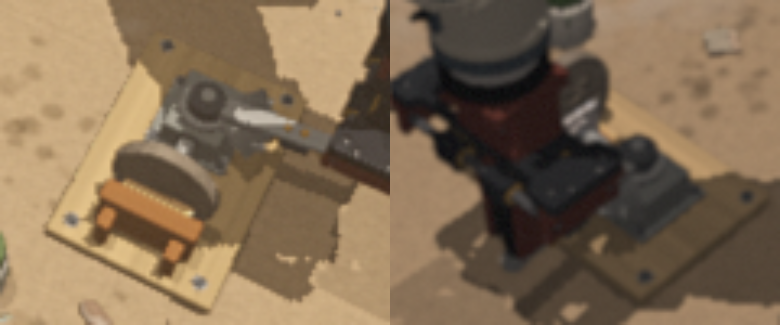

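The circle fit is good (pivot (534.0,143.1), residuals under 0.1 mm), which puts the lever at 0.70 rad. Re-planning the last part.

```bash
python3 - <<'E'
from arc import *
o=ctrl.get_obs();print(o['ee_pos'],o['ft_force'])
v=o['ee_pos'][:2]-[533.98,143.12];print(np.hypot(*v),np.arctan2(v[1],v[0])-np.radians(56))
arc((533.98,143.12),135,np.radians(56),[.70,.74,.78,.82,.86,.90,.93])
E
```

```text
[519.56224622 277.40252769 263.88907213] [ 1.06343432 -2.31406276  8.79986949]
135.05431820961473 0.7003709909233
0.74 tx -0.0006 ty -0.0054 pt [514.3 276.7]
0.78 tx -0.0008 ty -0.0053 pt [508.9 275.8]
0.82 tx -0.001 ty -0.0053 pt [503.7 274.7]
0.86 tx -0.0012 ty -0.0053 pt [498.4 273.4]
0.9 tx -0.0014 ty -0.0052 pt [493.2 271.8]
0.93 tx -0.0012 ty -0.0039 pt [489.4 270.5]
```

```bash
python3 -m handwheel '[{"gripper":0.9,"tx":-0.0006,"ty":-0.0054,"tz":0,"rx":0,"ry":0,"rz":0},{"gripper":0.9,"tx":0,"ty":0,"tz":0,"rx":0,"ry":0,"rz":0}]'
python3 -m handwheel '[{"gripper":0.9,"tx":-0.0008,"ty":-0.0053,"tz":0,"rx":0,"ry":0,"rz":0},{"gripper":0.9,"tx":0,"ty":0,"tz":0,"rx":0,"ry":0,"rz":0}]'
python3 -m handwheel '[{"gripper":0.9,"tx":-0.001,"ty":-0.0053,"tz":0,"rx":0,"ry":0,"rz":0},{"gripper":0.9,"tx":0,"ty":0,"tz":0,"rx":0,"ry":0,"rz":0}]'
python3 -m handwheel '[{"gripper":0.9,"tx":-0.0006,"ty":-0.0027,"tz":0,"rx":0,"ry":0,"rz":0},{"gripper":0.9,"tx":0,"ty":0,"tz":0,"rx":0,"ry":0,"rz":0}]'
python3 -m handwheel '[{"gripper":0.9,"tx":-0.0006,"ty":-0.0026,"tz":0,"rx":0,"ry":0,"rz":0},{"gripper":0.9,"tx":0,"ty":0,"tz":0,"rx":0,"ry":0,"rz":0}]'
python3 -c "
from arc import *
o=ctrl.get_obs();v=o['ee_pos'][:2]-[533.98,143.12];print(np.hypot(*v),np.arctan2(v[1],v[0])-np.radians(56))"
```

```text
t: 17.05
ee_pos: [514.7, 276.8, 263.9]
orientation: [2.199, 2.243, 0.003]
ft_force: [4.8, -2.4, 6.0]
width: 23.8
t: 17.3
ee_pos: [509.8, 275.9, 263.9]
orientation: [2.198, 2.242, 0.004]
ft_force: [5.6, -1.9, 4.3]
width: 23.4
t: 17.55
ee_pos: [504.2, 274.8, 263.9]
orientation: [2.199, 2.242, 0.003]
ft_force: [1.7, -2.4, 6.9]
width: 23.7
t: 17.8
ee_pos: [500.4, 273.9, 263.8]
orientation: [-2.199, -2.242, 0.002]
ft_force: [-3.3, -3.0, 13.2]
width: 23.6
t: 18.05
ee_pos: [498.1, 273.3, 263.9]
orientation: [-2.199, -2.243, 0.001]
ft_force: [0.4, -3.2, 9.8]
width: 23.3
135.01142346245294 0.8621944412370781
```

```bash
python3 -m handwheel '[{"gripper":0.9,"tx":-0.0014,"ty":-0.0052,"tz":0,"rx":0,"ry":0,"rz":0},{"gripper":0.9,"tx":0,"ty":0,"tz":0,"rx":0,"ry":0,"rz":0}]'
python3 -m handwheel '[{"gripper":0.9,"tx":-0.0012,"ty":-0.0039,"tz":0,"rx":0,"ry":0,"rz":0},{"gripper":0.9,"tx":0,"ty":0,"tz":0,"rx":0,"ry":0,"rz":0},{"gripper":0.9,"tx":0,"ty":0,"tz":0,"rx":0,"ry":0,"rz":0},{"gripper":0.9,"tx":0,"ty":0,"tz":0,"rx":0,"ry":0,"rz":0}]'
python3 - <<'E'
from arc import *
o=ctrl.get_obs();v=o['ee_pos'][:2]-[533.98,143.12];print(np.hypot(*v),np.arctan2(v[1],v[0])-np.radians(56))
im=shot('side','d11.png');sc=shot('scene','s11.png');w=shot('wrist','w11.png')
cv2.imwrite('pics/c11.png',np.hstack([cv2.resize(cv2.imread('pics/d11.png')[200:300,330:450],(390,325)),cv2.resize(cv2.imread('pics/s11.png')[205:305,200:320],(390,325))]))
P=np.concatenate([cloud(i).reshape(-1,3) for i in (im,sc)])
g=P[(P[:,0]>590)&(P[:,0]<640)&(P[:,1]>90)&(P[:,1]<200)&(P[:,2]>64)&(P[:,2]<125)]
for z in range(64,120,6):
    w=g[(g[:,2]>z)&(g[:,2]<=z+6)]
    if len(w)>2: print(z,len(w),np.percentile(w[:,0],[2,20,50,80,98]).round(1),w[:,1].min().round(1),w[:,1].max().round(1))
n=cloud(im).reshape(-1,3);n=n[(n[:,0]>617)&(n[:,0]<630)&(n[:,1]>110)&(n[:,1]<185)&(n[:,2]>68)&(n[:,2]<104)];c=np.median(n,0)
print('back plane normal',np.linalg.svd(n-n.mean(0))[2][2],c,len(n))
for k in('bowl','ball','moss_jar'):
    r=recognise(im,k)
    if r: u,v=r[0]['xy'][0]*640,r[0]['xy'][1]*400;print(k,r[0]['p'],int(u),int(v),px(im,u,v).round())
print(ctrl.get_obs()['t'],ctrl.get_obs()['qvel'].round(4))
E
```

```text
t: 18.3
ee_pos: [493.2, 271.8, 263.9]
orientation: [2.199, 2.243, 0.001]
ft_force: [1.9, -2.6, 8.1]
width: 23.7
t: 18.8
ee_pos: [489.8, 270.7, 263.9]
orientation: [2.199, 2.243, 0.002]
ft_force: [3.9, -2.9, 8.4]
width: 23.5
134.98741513977393 0.926596317218773
64 54 [611.5 622.6 624.7 626.1 639.2] 99.2 192.2
70 52 [612.7 623.  624.8 625.6 627.3] 99.6 191.4
76 46 [612.5 615.2 624.3 625.3 626.4] 101.6 188.1
82 50 [610.8 617.3 624.7 625.8 627.1] 103.3 187.2
88 49 [611.5 617.2 623.9 625.4 626.7] 104.1 185.2
94 50 [610.8 616.5 623.9 625.3 626.8] 110.5 179.9
100 48 [614.3 618.9 623.9 625.1 626.1] 113.9 176.9
106 66 [612.5 616.3 620.9 624.4 626.9] 120.6 169.4
112 19 [614.3 617.6 619.5 622.5 624.6] 129.5 154.3
back plane normal [0.99873062 0.02360587 0.04449613] [624.81568289 147.84286345  87.51727561] 207
bowl 0.72 237 129 [ 402. -478.    8.]
ball 0.74 362 174 [389. -17.  47.]
moss_jar 0.59 322 279 [756.  48.  68.]
19.1 [ 0.0005 -0.0002 -0.0004  0.0011  0.0002 -0.0004]
```

View pics/c11.png

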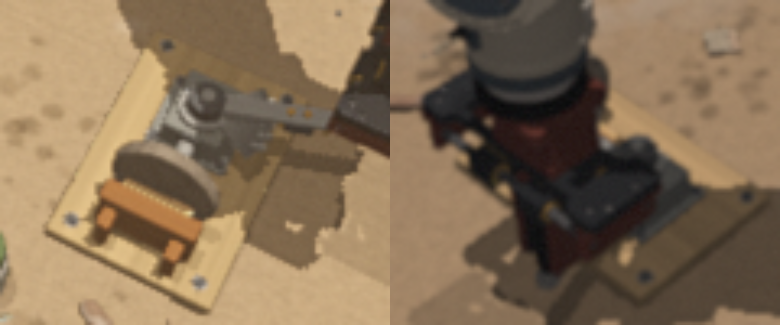

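View pics/w11.png

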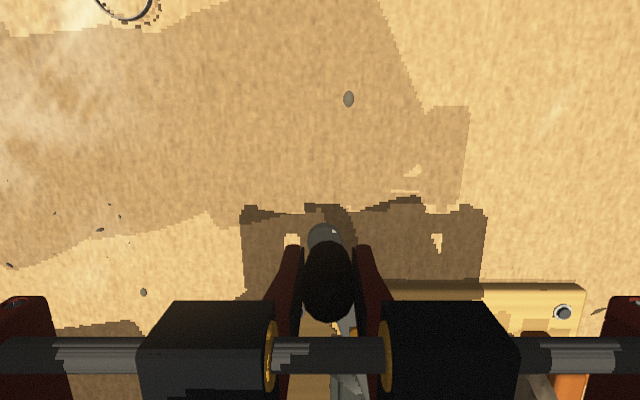

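```bash
python3 -c "
from workcell import ctrl
print(ctrl.close_job())"
```

```text
the job is handed in; nothing more can be done
None
```

The disc is glued up in the clamp, and I handed the job in at about t = 19 s with the gripper still holding the knob. No verdict came back.

**What I did:**
- I lifted the disc off the easel by its top edge and stood it on the dowels in the slot, with its plain back towards the cleat.
- I then swung the lever by its knob from about 0.05 to 0.93 rad. The push dropped off three times, most clearly at about 0.845 rad; I take these as the three clicks, since nothing reports them directly.

**Last checks:**
- **Lever:** 0.927 rad and at rest. This comes from fitting a circle to the hand's path (135 mm radius, within 0.1 mm), so it sits between the third and fourth clicks.
- **Knob grip:** the fingers were closed on it at 23.5 mm, with 4–5 N of sideways force at the wrist.
- **Disc:** about 1 mm from the cleat, within about 3° of square and about 1–2 mm from the slot's middle.
- **Ball, jar and bowl:** the detector put them about 5 to 12 mm from where it first saw them. That is roughly its own scatter, and the arm never came close to touching them.

**Uncertain points:**
- The side cameras and the wrist camera disagreed by about 2 mm on where the clamp is.
- I could not measure the pad's pressure directly.
- The wrist read about 8 N of vertical force while holding the knob.

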